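Put the doughnut bench's scraper and wire basket away

ROBOT

A 7-joint arm with a two-finger parallel gripper is mounted at the origin on the work surface. World frame = base frame: x ahead of the robot, y to its left, z up, the work surface at z = 0. Lengths are in m, angles in rad, forces in N, time in s.
With the tool pointing down it reaches from about 0.4 to 0.85 m from the base axis. Payload 4.5 kg.
Tool frame: the origin (TCP) lies midway between the tips of the shut fingers; the grasp point (between the pads) lies 19 mm behind it; z points along the fingers, y is the line along which they close (so a half turn about z gives the same grasp; the last joint's range is limited). The gripper opens to 88 mm and grips with 3 to 60 N. Pads are 18 mm wide; open, the fingers measure 123 mm over their backs; the gripper's body (75 mm by 187 mm) begins 45 mm behind the grasp point.
Start: joints at [-1.243, 0.689, -0.195, 1.565, 0.157, 0.902, -0.215], TCP at [0.181, 0.598, 0.239] pointing down, gripper open.
Joint ranges: [-3.01, 3.01], [-0.46, 2.08], [-1.47, 1.51], [0.13, 2.56], [-1, 4.14], [0.04, 2.09], [-2.66, 2.66]. Speed limits (rad/s): [2.57, 2.57, 3.14, 3.14, 3.14, 3.14, 3.14].

INTERFACE

Orientations are given as a unit quaternion [x, y, z, w].
In Python, from plant import r gives the robot as it stands.
- The arm moves only by the tool move_arm, never from a script. Its argument "targets" is a list that holds one entry, the list of rows, each a list of 7 numbers: the opening, from 0 (shut) to 1 (fully open), then the shift along the tool's x, y, z in mm, then the turn, a rotation vector about the tool's x, y, z in degrees. In form: [[[claw, dx, dy, dz, ax, ay, az], ...]]. A call has 1 to 10 rows; each row is the pose to reach, as a shift and turn from the pose commanded when the call began, along the tool's axes at that moment; what a row does not reach only later rows make up. A row lasts 1/8 s, in which the tool goes at most 62.5 mm and 10.7 degrees, less where a joint would pass 70% of its speed; a pose out of reach is approached as far as the arm can. A call with a gripper value outside its range is refused whole. The fingers move at their own pace and stop on an object; "newtons" is the grip in N (left out, the last holds). Time passes only in rows, so rows that repeat a pose let the fingers close. It gives the time, the measured TCP pose, the force, the opening and the grip force at its end, in the units of the state.
- r.get_state(): the state, without advancing time (a new reading comes with each control period).
- r.snapshot(name): name is "scene" or "top"; returns the picture (400x640x3 uint8, red, green, blue); there is no depth.
- r.camera_info(name): a dict with "fx", "fy", "cx", "cy" (pixels), "k1" (the pictures are not rectified: a ray, as slopes to the right and down, at radius r is drawn at 1 + k1 r^2 times it, then the intrinsics apply), "R" (3x3) and "t" (3): a world point X has camera coordinates R X + t. Camera axes: x right, y down, z forward; pixel columns grow to the right and rows downward; lengths in m; the calibration is good to about 2 mm. A picture is of the moment at which its call begins. camera_info takes no time and is no camera call.
- r.finish_job(): hands the job in; it is judged then, once.
The state is a dict: "clock": time; "q": joint angles; "qd": joint speeds; "joint_torque": joint torques, N m; "tool_pos": TCP position; "eef_rot": TCP orientation; "contact_force": force on the tool from outside, world axes, zero at the start; "moment": the same for the moment, N m; "opening": opening from 0.0 (shut) to 1.0 (fully open); "finger_force": force on a finger pad.
Only numpy, scipy, OpenCV 4.12 (cv2) and the standard library are available. Lean on these libraries where they do the work, as an engineer would, in place of code of your own. Each camera call takes 0.05 s, during which the arm holds its last target. There are 200 camera calls.

TASK

Tidy the doughnut bench: first take the bench scraper out of the low drip block and slide it blade-down into the slot of the taller white holder, right to the bottom, and let go of it. Then hang the wire basket by the middle of its handle in the dip of the stand's hook, so that it hangs free and level. Leave the scale, the doughnut on it and the bottle as they are.

Things in the scene. Friction and masses are not known exactly. Their poses are not given: they have to be found in the camera images.
- scraper: Bench scraper standing upright, blade down, in the drip block. Steel blade 100 mm long (y) x 4 mm thick (x) x 80 mm tall (z), with a black bar handle along its top edge, 112 mm long (y) x 22 mm thick (x) x 30 mm tall, from 76 to 106 mm above the blade's lower edge. Origin: middle of the blade's lower edge; z up, y along the blade. Ends alike, about 0.2 kg.
- scraper_grip (a point): Centre of the scraper's handle, 91 mm above the blade's lower edge; axes as the scraper's.
- drip_block: Low grey block, fixed, 60 mm (x) x 135 mm (y) x 42 mm tall, with a slot along its y, 6 mm wide, 104 mm long, 34 mm deep, in which the scraper starts. Origin: centre of its underside.
- holder: White holder block, fixed, 70 mm (x) x 150 mm (y) x 62 mm tall, taller than the drip block, with one empty slot down from its top along its y. Origin: centre of its underside.
- holder_hole0 (a point): Centre of the holder slot's mouth, on the block's top face (62 mm up). Slot 9 mm wide (x) x 110 mm long (y) x 50 mm deep, 3 mm chamfer at the mouth; z up. With the scraper home, its lower edge is 50 mm below the mouth; 26 mm of bare blade and the handle stay above the block.
- basket: Black coated steel wire basket, 84 mm (x) x 114 mm (y), rim 60 mm high, with a fixed arch handle of 10 mm round bar in its y-z plane: the arch is 110 mm wide, its level top bar runs along y from -45 to +45 mm, bar axis 132 mm above the underside. Origin: centre of the underside; z up. Ends alike, about 0.28 kg, centre of mass about 45 mm up.
- basket_bar (a point): Middle of the top bar of the basket's handle, on the bar's axis; axes as the basket's. The hook must come under this point, so grip the bar to one side of it (about 32 mm along y).
- hook_stand: Fixed dark steel stand: foot plate 110 x 100 x 12 mm, upright 16 mm post, and at its top a hook of 12 mm round bar pointing to the stand's -x: axis level 218 mm up until 55 mm out, then down to a level dip (axis 200 mm up) 70 to 92 mm out, then up to the tip 110 mm out, axis 222 mm up. Highest point 228 mm. Origin: under the post, at the foot's underside; z up.
- hook_seat (a point): Middle of the dip of the hook, on the bar's upper surface, 81 mm out from the post along the stand's -x, 206 mm up; axes as the stand's. The basket's bar lies here across the hook, along the stand's y, with its axis about 5 mm above this point.
- scale: Bystander: flat black kitchen scale 150 x 110 x 32 mm with a round steel pan. Origin: centre of the underside.
- doughnut: Bystander: brown doughnut, 82 mm across, 28 mm high, on the scale's pan. Origin: centre of the underside.
- bottle: Bystander: white bottle, 60 mm diameter, 160 mm tall. Origin: centre of the underside.
Not all that is in view belongs to the job. What is shaped like the holder but blue is not meant.

How it is judged:
By the outcome, as a careful person would: the job done as asked, in the order asked, and still so for the second after the job is handed in, with the robot touching nothing.
It also fails if it takes over 67 s, if anything falls off the work surface, if the arm or the gripper's body presses on something with over 40 N, if the wrist force passes 120 N, or if a joint passes its speed limit or range.

## Working session

There is one attempt and no reset: what is moved stays moved. The work goes in short steps, Python scripts to look and compute and a tool call to move; the robot and the scene stay as the last step left them, time stands still between calls to the robot, and variables do not carry over. Pictures are saved under pics/ and viewed, at most 10 in all, crops included, and the job is handed in when it is done.

Besides the shell and the picture viewer there is one more tool, called after "Emit:" by a JSON object that holds its "fn" and its "kwargs". move_arm: Moves the arm, as the interface text tells. Its arguments: {"type":"object","properties":{"targets":{"type":"array","items":{"type":"array","items":{"type":"array","items":{"type":"number"}}}},"newtons":{"type":"number"}},"required":["targets"]}

```bash
ls; mkdir -p pics; python3 - <<'E'
from plant import r
import cv2
for n in("scene","top"):
    im=r.snapshot(n); cv2.imwrite(f"pics/{n}0.png",im[...,::-1]); c=r.camera_info(n); print(n,c)
s=r.get_state();print({k:s[k] for k in("clock","tool_pos","eef_rot","opening","contact_force")})
E
```

```text
pics
scene {'fx': 445.6743600664596, 'fy': 445.6743600664596, 'cx': 316.5463611862947, 'cy': 194.7336971616046, 'k1': -0.08957160589433819, 'R': array([[-0.40532371,  0.91401345,  0.01709116],
       [ 0.61851064,  0.28795268, -0.73111411],
       [-0.67316957, -0.28576682, -0.68204109]]), 't': array([ 0.15520396, -0.26279203,  1.64028963])}
top {'fx': 390.21871135548486, 'fy': 390.21871135548486, 'cx': 314.14449354423465, 'cy': 207.43579740476363, 'k1': -0.0837174876226114, 'R': array([[-0.13714072, -0.99053844, -0.00510095],
       [-0.95794646,  0.13393518, -0.25377145],
       [ 0.25205358, -0.02991596, -0.96725076]]), 't': array([0.14814088, 0.57313094, 0.99668428])}
{'clock': 0.1, 'tool_pos': array([0.18087322, 0.5976865 , 0.23800511]), 'eef_rot': array([ 1.46313715e-01,  9.89237906e-01, -8.12189775e-04, -5.79943605e-05]), 'opening': 1.002749415762242, 'contact_force': array([-0.81795185, -0.4399641 , -0.46175197])}
```

View pics/scene0.png

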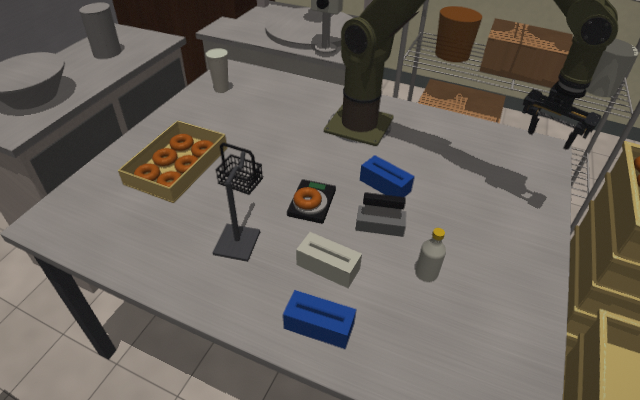

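View pics/top0.png

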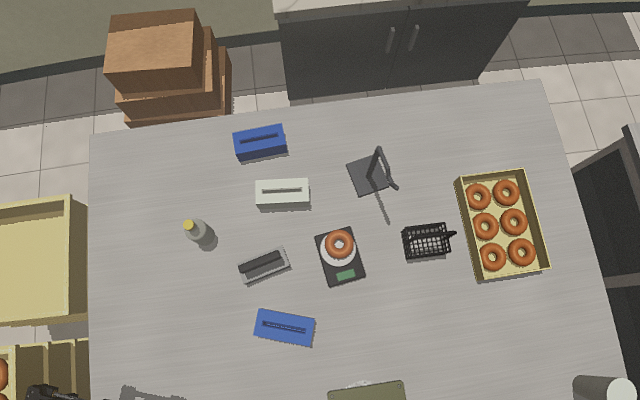

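The scene view shows the scraper in the grey block (~383,205), the white holder (~329,257), the basket (~240,172) and the stand foot (~237,242). In the top view they are at (264,263), (283,193), (428,241) and (370,175). I'll zoom in for precise points.

```bash
python3 - <<'E'
import cv2
a=cv2.imread("pics/top0.png")[130:300,230:470]; cv2.imwrite("pics/topc.png",cv2.resize(a,(792,561),interpolation=cv2.INTER_CUBIC))
a=cv2.imread("pics/scene0.png")[135:285,205:415]; cv2.imwrite("pics/scenec.png",cv2.resize(a,(798,570),interpolation=cv2.INTER_CUBIC))
E
```

```text
(no output)
```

View pics/topc.png

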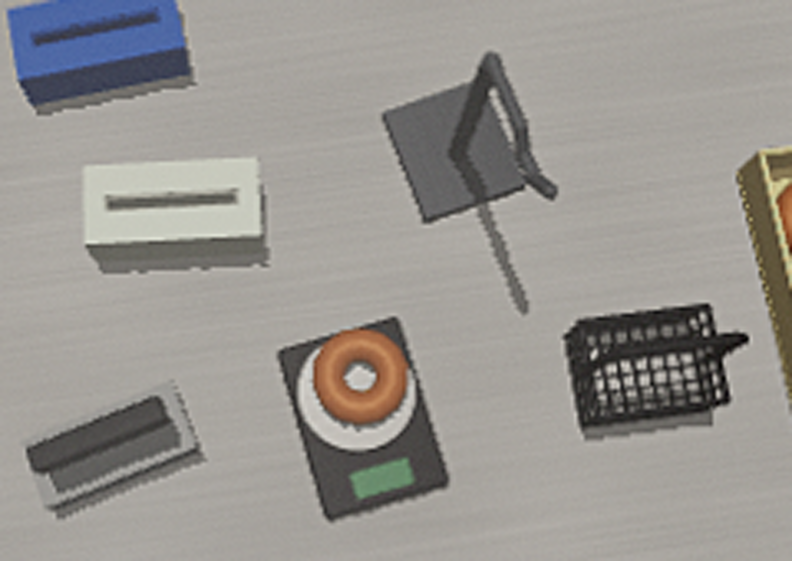

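View pics/scenec.png

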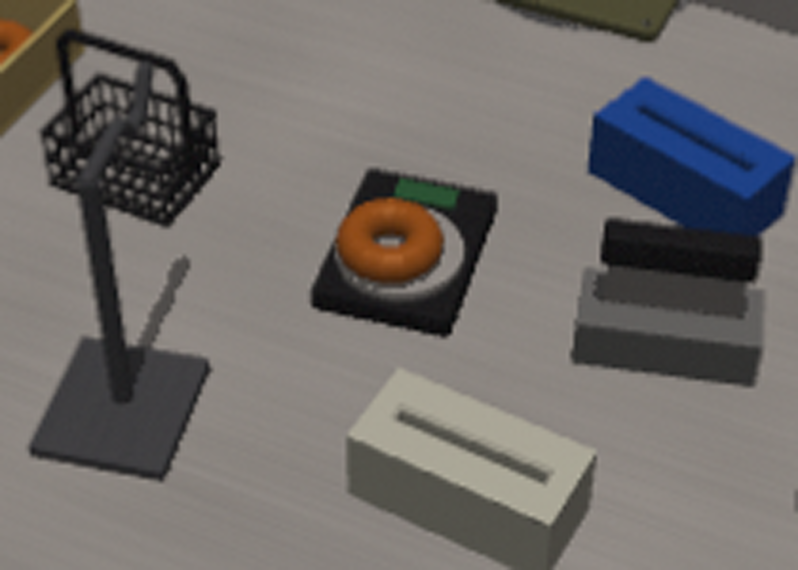

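Both crops show clear corners: holder top face in topc (82,167),(258,158),(264,236),(86,245); the other keypoints are in the script. Next I fit x, y and yaw of each known model to the keypoints of both views.

```bash
cat > fit.py <<'E'
import numpy as np
from scipy.optimize import least_squares
from plant import r
C={n:r.camera_info(n) for n in("top","scene")}
crop={"top":(3.3,np.array([230,130.])),"scene":(3.8,np.array([205,135.]))}
def proj(n,X):
    c=C[n]; p=np.atleast_2d(X)@np.array(c["R"]).T+c["t"]; s=p[:,:2]/p[:,2:]
    s=s*(1+c["k1"]*(s**2).sum(1,keepdims=True)); return s*[c["fx"],c["fy"]]+[c["cx"],c["cy"]]
def unc(n,p): s,o=crop[n]; return (np.array(p)+.5)/s-.5+o
def W(p,P):
    c,s=np.cos(p[2]),np.sin(p[2]); P=np.array(P,float)
    return np.c_[c*P[:,0]-s*P[:,1]+p[0],s*P[:,0]+c*P[:,1]+p[1],P[:,2]]
def fit(name,obs,p0=(.6,0,0),raw=False):
    def f(p): return np.concatenate([((proj(n,W(p,[o[0] for o in L]))-(np.array([o[1] for o in L]) if raw else unc(n,[o[1] for o in L]))).ravel()) for n,L in obs.items()])
    s=least_squares(f,p0,loss="soft_l1"); 
    print(name,s.x.round(4)[:2],"yaw",np.degrees(s.x[2]).round(2)); print("  res px",f(s.x).reshape(-1,2).round(1).tolist()); return s.x
E
cat > m1.py <<'E'
from fit import *
def box(a,b,z): return [(a,b,z),(a,-b,z),(-a,-b,z),(-a,b,z)]
h=box(.035,.075,.062)
fit("holder",{"top":list(zip(h,[(82,167),(258,158),(264,236),(86,245)]))+[((0,.055,.062),(106,202)),((0,-.055,.062),(238,195))],
 "scene":list(zip(h,[(551,527),(347,437),(400,369),(597,457)]))+[((0,-.055,.062),(398,412)),((0,.055,.062),(550,478))]})
h=box(.03,.0675,.042)
fit("drip",{"top":list(zip(h,[(25,443),(172,383),(200,448),(52,507)])),"scene":[(h[2],(583,270)),(h[3],(763,290)),((.03,.0675,0),(757,384)),((.03,-.0675,0),(572,362))]},(.5,.2,.3))
h=box(.011,.056,.114); g=box(.011,.056,.084)
fit("scraper",{"top":[(h[0],(27,448)),(h[1],(158,397))],"scene":[(h[2],(607,220)),(h[3],(760,235)),(g[0],(757,280)),(g[1],(602,262))]},(.5,.2,.3))
h=box(.042,.057,.06); g=box(.042,.057,0)
fit("basket",{"top":[(h[1],(710,305)),(h[2],(729,400))],"scene":[(h[2],(100,77)),(h[3],(217,113)),(h[1],(45,130)),(g[3],(218,160)),(g[1],(50,182)),(g[0],(166,224))]},(.5,-.2,0))
h=box(.055,.05,.012)
fit("stand",{"top":[(h[0],(384,115)),(h[2],(525,187)),(h[3],(426,222)),((0,0,.218),(490,57)),((-.11,0,.222),(551,192))],
 "scene":[(h[0],(163,474)),(h[1],(32,448)),(h[2],(85,340)),(h[3],(210,366)),((0,0,.012),(122,400)),((0,0,.218),(90,182)),((-.11,0,.222),(145,68))]},(.7,-.1,0))
E
python3 m1.py
```

```text
holder [0.6547 0.1524] yaw -4.97
  res px [[-0.1, -0.8], [-0.7, -0.7], [-1.3, -0.6], [-1.0, -0.7], [-0.2, 0.0], [-1.1, 0.2], [-0.1, -0.6], [-0.2, -0.8], [-0.4, -0.8], [-0.0, -1.9], [0.1, -0.4], [-1.0, -0.9]]
drip [0.4567 0.2281] yaw 14.79
  res px [[-1.2, -0.3], [-0.1, -0.8], [-0.6, -0.5], [-1.9, 0.7], [-0.3, -1.7], [-0.1, -1.1], [-1.2, -0.2], [-0.5, -0.6]]
scraper [0.4561 0.2291] yaw 14.2
  res px [[-1.2, 0.2], [-0.0, -0.7], [-0.3, -2.4], [0.9, -1.1], [-0.2, 0.7], [-0.8, 0.0]]
basket [ 0.4597 -0.2278] yaw -1.42
  res px [[-0.2, -0.1], [-0.1, 1.0], [-0.6, -1.6], [-0.2, -1.0], [-1.5, -0.3], [0.8, 1.4], [-0.2, 0.8], [0.5, 0.8]]
stand [ 0.6822 -0.1037] yaw 12.11
  res px [[-1.4, -0.6], [0.8, -0.5], [-0.6, 0.0], [-0.8, 0.0], [-1.5, -1.6], [0.6, -1.4], [-1.0, -1.2], [-0.6, -2.2], [0.6, -3.3], [0.1, -0.7], [-0.6, -0.4], [-0.3, 0.8]]
```

```bash
cat > rel.py <<'E'
import sys,numpy as np
from scipy.spatial.transform import Rotation as R
from plant import r
def rel(pos,yaw):  # yaw: world angle of tool y in deg (mod 180), tool down
    s=r.get_state(); A=R.from_quat(s["eef_rot"]); p=s["tool_pos"]
    best=None
    for k in(0,180):
        a=np.radians(yaw+k); y=np.array([np.cos(a),np.sin(a),0]); z=np.array([0,0,-1.]); x=np.cross(y,z)
        B=R.from_matrix(np.c_[x,y,z]); v=(A.inv()*B).as_rotvec(degrees=True)
        if best is None or np.linalg.norm(v)<np.linalg.norm(best): best=v
    print("t",s["clock"],"pos",p.round(4),"q7",s["q"][6].round(2),"F",s["contact_force"].round(1),"open",round(s["opening"],3))
    print("shift mm",(A.inv().apply(np.array(pos)-p)*1000).round(1),"turn",best.round(1))
if __name__=="__main__": a=list(map(float,sys.argv[1:])); rel(a[:3],a[3])
E
python3 rel.py .456 .2287 .2 14.5
```

```text
t 0.1 pos [0.1809 0.5977 0.238 ] q7 -0.22 F [-0.8 -0.4 -0.5] open 1.003
shift mm [-370.2 -273.5   38.5] turn [-0.1  0.1 58.7]
```

Emit:
{"fn": "move_arm", "kwargs": {"targets": [[[1,-370,-273.5,0,0,0,58.7],[1,-370,-273.5,0,0,0,58.7],[1,-370,-273.5,0,0,0,58.7],[1,-370,-273.5,0,0,0,58.7],[1,-370,-273.5,0,0,0,58.7],[1,-370,-273.5,0,0,0,58.7],[1,-370,-273.5,0,0,0,58.7],[1,-370,-273.5,38,0,0,58.7],[1,-370,-273.5,38,0,0,58.7],[1,-370,-273.5,38,0,0,58.7]]], "newtons": 25}}

```text
clock: 1.35
tool_pos: [0.4552, 0.231, 0.2012]
eef_rot: [0.612, 0.791, 0.0, -0.001]
contact_force: [0.1, -0.6, -0.3]
opening: 0.997
finger_force: 0.0
```

```bash
python3 rel.py .456 .2287 .08 14.5
```

```text
t 1.35 pos [0.4552 0.231  0.2012] q7 -0.27 F [ 0.1 -0.6 -0.3] open 0.997
shift mm [ -2.6   0.3 121.2] turn [-0.  -0.1  0.1]
```

Emit:
{"fn": "move_arm", "kwargs": {"targets": [[[1,-1,0,50,0,0,0],[1,-1,0,90,0,0,0],[1,-1,0,120,0,0,0],[1,-1,0,120,0,0,0],[0,-1,0,120,0,0,0],[0,-1,0,120,0,0,0],[0,-1,0,120,0,0,0],[0,-1,0,120,0,0,0],[0,-1,0,120,0,0,0],[0,-1,0,120,0,0,0]]], "newtons": 25}}

```text
clock: 2.6
tool_pos: [0.4562, 0.2283, 0.0807]
eef_rot: [0.613, 0.79, 0.0, -0.0]
contact_force: [-0.5, 1.1, -0.3]
opening: 0.34
finger_force: 0.0
```

```bash
python3 rel.py .456 .2287 .08 14.5; python3 - <<'E'
from plant import r
s=r.get_state();print(s["finger_force"],s["moment"].round(2))
E
```

```text
t 2.6 pos [0.4562 0.2283 0.0807] q7 -0.26 F [-0.5  1.1 -0.3] open 0.34
shift mm [ 0.4 -0.1  0.7] turn [ 0. -0. -0.]
0.0 [-0.1   0.08  0.01]
```

Emit:
{"fn": "move_arm", "kwargs": {"targets": [[[0,0,0,0,0,0,0],[0,0,0,0,0,0,0],[0,0,0,0,0,0,0],[0,0,0,0,0,0,0],[0,0,0,0,0,0,0]]], "newtons": 30}}

```text
clock: 3.22
tool_pos: [0.4562, 0.2284, 0.0807]
eef_rot: [0.612, 0.791, 0.0, 0.0]
contact_force: [-0.4, 0.2, -1.2]
opening: 0.248
finger_force: 29.9
```

Emit:
{"fn": "move_arm", "kwargs": {"targets": [[[0,0,0,-10,0,0,0],[0,0,0,-30,0,0,0],[0,0,0,-60,0,0,0],[0,0,0,-100,0,0,0],[0,0,0,-130,0,0,0],[0,0,0,-130,0,0,0]]], "newtons": 45}}

```text
clock: 3.98
tool_pos: [0.457, 0.2288, 0.2129]
eef_rot: [0.612, 0.79, 0.002, 0.001]
contact_force: [1.3, 0.3, -3.1]
opening: 0.245
finger_force: 44.9
```

```bash
python3 rel.py .6547 .1524 .18 -5; python3 - <<'E'
from plant import r
import cv2
im=r.snapshot("top")[...,::-1][100:300,220:420]; cv2.imwrite("pics/t2.png",cv2.resize(im,(600,600),interpolation=cv2.INTER_CUBIC))
E
```

```text
t 3.975 pos [0.457  0.2288 0.2129] q7 -0.26 F [ 1.3  0.3 -3.1] open 0.245
shift mm [-123.4  172.2   33.4] turn [ 0.2 -0.1 19.5]
```

Emit:
{"fn": "move_arm", "kwargs": {"targets": [[[0,-40,55,0,0,0,6],[0,-80,110,0,0,0,13],[0,-123.4,172.2,0,0,0,19.5],[0,-123.4,172.2,0,0,0,19.5],[0,-123.4,172.2,40,0,0,19.5],[0,-123.4,172.2,50,0,0,19.5],[0,-123.4,172.2,50,0,0,19.5],[0,-123.4,172.2,50,0,0,19.5]]]}}

```text
clock: 5.03
tool_pos: [0.6542, 0.1524, 0.1617]
eef_rot: [0.737, 0.676, 0.001, 0.0]
contact_force: [0.3, -0.7, -0.8]
opening: 0.245
finger_force: 44.9
```

```bash
cat > m2.py <<'E'
from fit import *
import cv2
h=[(.035,.075,.062),(.035,-.075,.062),(-.035,-.075,.062),(-.035,.075,.062)]
px={"top":[(82,167),(258,158),(264,236),(86,245)],"scene":[(551,527),(347,437),(400,369),(597,457)]}
obs={}
for n,P in px.items():
    im=cv2.imread(f"pics/{n}0.png"); hsv=im.astype(int)
    p=unc(n,P).astype(np.float32)
    # top face brightness: sample and threshold midway, contour -> quad
    c=p.mean(0); g=cv2.GaussianBlur(im,(3,3),0)[...,1]
    q=cv2.cornerSubPix(cv2.imread(f"pics/{n}0.png",0),p.reshape(-1,1,2).copy(),(3,3),(-1,-1),(3,30,.01)).reshape(-1,2)
    print(n,(q-p).round(1).tolist()); obs[n]=list(zip(h,q))
fit("both",obs,(.65,.15,-.09),True)
for n in obs: fit(n,{n:obs[n]},(.65,.15,-.09),True)
E
python3 m2.py; python3 rel.py .6547 .1524 .16 -5; python3 - <<'E'
from plant import r
import cv2
im=r.snapshot("scene")[...,::-1][160:300,270:400]; a=cv2.resize(im,(390,420),interpolation=cv2.INTER_CUBIC)
im=r.snapshot("top")[...,::-1][120:260,220:350]; b=cv2.resize(im,(390,420),interpolation=cv2.INTER_CUBIC)
cv2.imwrite("pics/t3.png",cv2.hconcat([a,b]))
E
```

```text
top [[0.4000000059604645, -0.4000000059604645], [-0.6000000238418579, -0.20000000298023224], [-0.30000001192092896, -0.699999988079071], [-0.4000000059604645, -0.30000001192092896]]
scene [[-0.4000000059604645, -0.4000000059604645], [0.20000000298023224, -0.20000000298023224], [-0.30000001192092896, -0.5], [-0.20000000298023224, -1.100000023841858]]
both [0.6547 0.152 ] yaw -4.91
  res px [[-0.4, -0.3], [0.1, -0.5], [-0.9, 0.0], [-0.5, -0.3], [0.1, -0.3], [-0.6, -0.6], [-0.3, -0.4], [0.0, -0.9]]
top [0.6537 0.1509] yaw -4.6
  res px [[-0.0, 0.1], [0.4, -0.4], [-0.4, 0.2], [0.0, 0.1]]
scene [0.656 0.153] yaw -5.21
  res px [[0.2, 0.4], [-0.4, -0.3], [-0.0, 0.0], [0.2, -0.2]]
t 5.025 pos [0.6542 0.1524 0.1617] q7 -0.28 F [ 0.3 -0.7 -0.8] open 0.245
shift mm [0.1 0.5 1.7] turn [ 0.1 -0.  -0. ]
```

View pics/t3.png

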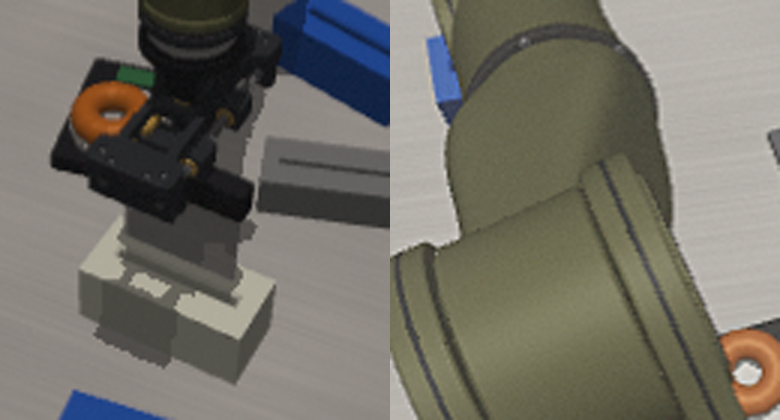

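The left half (scene) shows the blade over the slot, the lower edge running from about (120,235) to (240,280). The top view is blocked by the arm. I'll go down in steps and watch the force.

Emit:
{"fn": "move_arm", "kwargs": {"targets": [[[0,0,0.3,15,0,0,0],[0,0,0.3,25,0,0,0],[0,0,0.3,32,0,0,0],[0,0,0.3,37,0,0,0],[0,0,0.3,37,0,0,0]]]}}

```text
clock: 5.75
tool_pos: [0.6538, 0.1518, 0.1232]
eef_rot: [0.737, 0.675, -0.0, -0.0]
contact_force: [-0.4, 0.3, -2.2]
opening: 0.244
finger_force: 44.9
```

Emit:
{"fn": "move_arm", "kwargs": {"targets": [[[0,0,0,10,0,0,0],[0,0,0,20,0,0,0],[0,0,0,28,0,0,0],[0,0,0,34,0,0,0],[0,0,0,37,0,0,0],[0,0,0,37,0,0,0]]]}}

```text
clock: 6.5
tool_pos: [0.654, 0.1519, 0.0866]
eef_rot: [0.737, 0.675, -0.0, -0.0]
contact_force: [-0.0, -0.9, -1.6]
opening: 0.245
finger_force: 44.9
```

Emit:
{"fn": "move_arm", "kwargs": {"targets": [[[0,0,0,2,0,0,0],[0,0,0,3,0,0,0],[0,0,0,4,0,0,0],[0,0,0,4,0,0,0]]]}}

```text
clock: 7.0
tool_pos: [0.6546, 0.152, 0.0847]
eef_rot: [0.738, 0.675, 0.001, 0.0]
contact_force: [-2.5, -1.2, 8.7]
opening: 0.243
finger_force: 44.8
```

Bottom contact is at the expected height, so I release and retreat.

Emit:
{"fn": "move_arm", "kwargs": {"targets": [[[1,0,0,3,0,0,0],[1,0,0,2,0,0,0],[1,0,0,2,0,0,0],[1,0,0,2,0,0,0],[1,0,0,2,0,0,0],[1,0,0,2,0,0,0],[1,0,0,-30,0,0,0],[1,0,0,-80,0,0,0],[1,0,0,-140,0,0,0],[1,0,0,-190,0,0,0]]]}}

```text
clock: 8.25
tool_pos: [0.6543, 0.1518, 0.2752]
eef_rot: [0.738, 0.675, 0.001, 0.0]
contact_force: [-0.4, 0.4, -1.1]
opening: 0.994
finger_force: 0.0
```

```bash
python3 rel.py .4597 -.26 .275 -1.4
```

```text
t 8.25 pos [0.6543 0.1518 0.2752] q7 -0.3 F [-0.4  0.4 -1.1] open 0.994
shift mm [-4.273e+02 -1.576e+02 -2.000e-01] turn [ 0.1 -0.  -3.6]
```

Emit:
{"fn": "move_arm", "kwargs": {"targets": [[[1,-62,-22,0,0,0,-1],[1,-124,-44,0,0,0,-2],[1,-427,-157,0,0,0,-3.6],[1,-427,-157,0,0,0,-3.6],[1,-427,-157,0,0,0,-3.6],[1,-427,-157,0,0,0,-3.6],[1,-427,-157,0,0,0,-3.6],[1,-427,-157,0,0,0,-3.6],[1,-427,-157,0,0,0,-3.6],[1,-427,-157,0,0,0,-3.6]]]}}

```text
clock: 9.5
tool_pos: [0.4615, -0.2574, 0.2726]
eef_rot: [0.715, 0.699, 0.001, -0.0]
contact_force: [0.7, -0.7, 0.5]
opening: 0.997
finger_force: 0.0
```

```bash
cat > m3.py <<'E'
from fit import *
p=(.4597,-.2278,np.radians(-1.42))
for P in [(0,-.045,.132),(0,.045,.132),(0,-.055,.122),(0,.055,.122),(0,.055,.06),(0,-.055,.06)]:
    w=W(p,[P])
    print(P,*[(n,((proj(n,w)[0]-o+.5)*s-.5).round(0)) for n,(s,o) in crop.items()])
E
python3 m3.py;python3 rel.py .459 -.2598 .113 -1.4
python3 - <<'E'
from plant import r
import cv2
im=r.snapshot("scene")[...,::-1][120:270,190:390]; cv2.imwrite("pics/t4.png",cv2.resize(im,(800,600),interpolation=cv2.INTER_CUBIC))
E
```

```text
(0, -0.045, 0.132) ('top', array([734., 339.])) ('scene', array([71., 31.]))
(0, 0.045, 0.132) ('top', array([622., 352.])) ('scene', array([169.,  63.]))
(0, -0.055, 0.122) ('top', array([742., 340.])) ('scene', array([62., 38.]))
(0, 0.055, 0.122) ('top', array([606., 356.])) ('scene', array([181.,  76.]))
(0, 0.055, 0.06) ('top', array([588., 369.])) ('scene', array([187., 138.]))
(0, -0.055, 0.06) ('top', array([717., 354.])) ('scene', array([ 71., 100.]))
t 9.5 pos [ 0.4615 -0.2574  0.2726] q7 0.46 F [ 0.7 -0.7  0.5] open 0.997
shift mm [ -2.7  -2.6 159.6] turn [ 0.  -0.1  0.2]
```

View pics/t4.png

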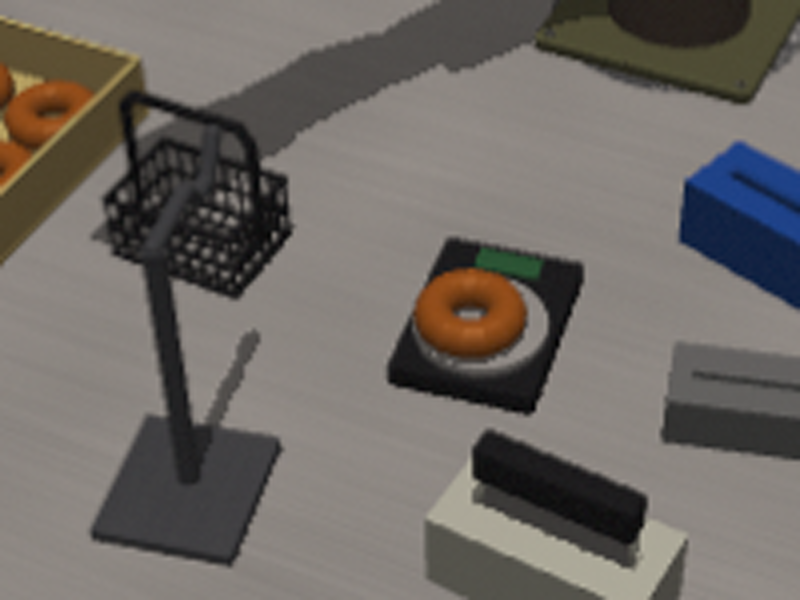

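The picture shows the scraper home in the white holder (handle around 560,485), with bare blade visible above the block. The basket stands free, its bar running from (135,97) to (240,130), which agrees with the fit. Now I descend and grip.

Emit:
{"fn": "move_arm", "kwargs": {"targets": [[[1,-2,-2,60,0,0,0],[1,-2,-2,110,0,0,0],[1,-2,-2,145,0,0,0],[1,-2,-2,159,0,0,0],[0,-2,-2,159,0,0,0],[0,-2,-2,159,0,0,0],[0,-2,-2,159,0,0,0],[0,-2,-2,159,0,0,0],[0,-2,-2,159,0,0,0],[0,-2,-2,159,0,0,0]]], "newtons": 20}}

```text
clock: 10.8
tool_pos: [0.4582, -0.2617, 0.1138]
eef_rot: [0.716, 0.698, 0.0, 0.0]
contact_force: [-0.5, -1.2, -0.5]
opening: 0.34
finger_force: 0.0
```

Emit:
{"fn": "move_arm", "kwargs": {"targets": [[[0,0,0,0,0,0,0],[0,0,0,0,0,0,0],[0,0,0,0,0,0,0],[0,0,0,0,0,0,0],[0,0,0,0,0,0,0],[0,0,0,0,0,0,0],[0,0,0,0,0,0,0]]], "newtons": 20}}

```text
clock: 11.68
tool_pos: [0.4582, -0.2618, 0.1137]
eef_rot: [0.716, 0.698, 0.0, 0.0]
contact_force: [0.6, -1.3, -1.0]
opening: 0.099
finger_force: 19.8
```

```bash
python3 rel.py .459 -.2598 .113 -1.4
```

```text
t 11.675 pos [ 0.4582 -0.2618  0.1137] q7 0.48 F [ 0.6 -1.3 -1. ] open 0.099
shift mm [2.  0.7 0.7] turn [ 0.  0. -0.]
```

Emit:
{"fn": "move_arm", "kwargs": {"targets": [[[0,0,0,0,0,0,0],[0,0,0,-5,0,0,0],[0,0,0,-20,0,0,0],[0,0,0,-50,0,0,0],[0,0,0,-80,0,0,0],[0,0,0,-105,0,0,0],[0,0,0,-113,0,0,0],[0,0,0,-113,0,0,0],[0,0,0,-113,0,0,0]]], "newtons": 58}}

```text
clock: 12.8
tool_pos: [0.4575, -0.2612, 0.2258]
eef_rot: [0.716, 0.698, -0.0, -0.001]
contact_force: [0.1, 0.2, -2.0]
opening: 0.09
finger_force: 57.4
```

```bash
cat > tgt.py <<'E'
import numpy as np,sys
from rel import rel
a=np.radians(12.1); S=np.array([.6822,-.1037])
out,off,z=map(float,sys.argv[1:]) # out from post, grip offset along -y(stand), TCP z
p=S+np.array([-out*np.cos(a)+off*np.sin(a),-out*np.sin(a)-off*np.cos(a)])
print(p.round(4)); rel([*p,z],12.1)
E
python3 tgt.py .2 .034 .226
```

```text
[ 0.4938 -0.1789]
t 12.8 pos [ 0.4575 -0.2612  0.2258] q7 0.47 F [ 0.1  0.2 -2. ] open 0.09
shift mm [83.2 34.2 -0.2] turn [ -0.1  -0.1 -13.5]
```

Emit:
{"fn": "move_arm", "kwargs": {"targets": [[[0,15,6,0,0,0,-2.5],[0,35,14,0,0,0,-6],[0,55,22,0,0,0,-9],[0,73,30,0,0,0,-12],[0,83,34,0,0,0,-13.5],[0,83,34,0,0,0,-13.5],[0,83,34,0,0,0,-13.5],[0,83,34,0,0,0,-13.5],[0,83,34,0,0,0,-13.5]]]}}

```text
clock: 13.92
tool_pos: [0.494, -0.1802, 0.2267]
eef_rot: [0.629, 0.777, -0.0, 0.0]
contact_force: [0.7, 0.4, -2.1]
opening: 0.084
finger_force: 57.5
```

```bash
python3 tgt.py .081 .034 .226
python3 - <<'E'
from plant import r
import cv2
im=r.snapshot("scene")[...,::-1][100:250,180:340]; a=cv2.resize(im,(640,600),interpolation=cv2.INTER_CUBIC)
cv2.imwrite("pics/t5.png",a)
im=r.snapshot("top")[...,::-1]; cv2.imwrite("pics/t5t.png",im)
E
```

```text
[ 0.6101 -0.1539]
t 13.925 pos [ 0.494  -0.1802  0.2267] q7 0.49 F [ 0.7  0.4 -2.1] open 0.084
shift mm [  1.5 119.1   0.7] turn [-0.   0.  -0.1]
```

View pics/t5.png

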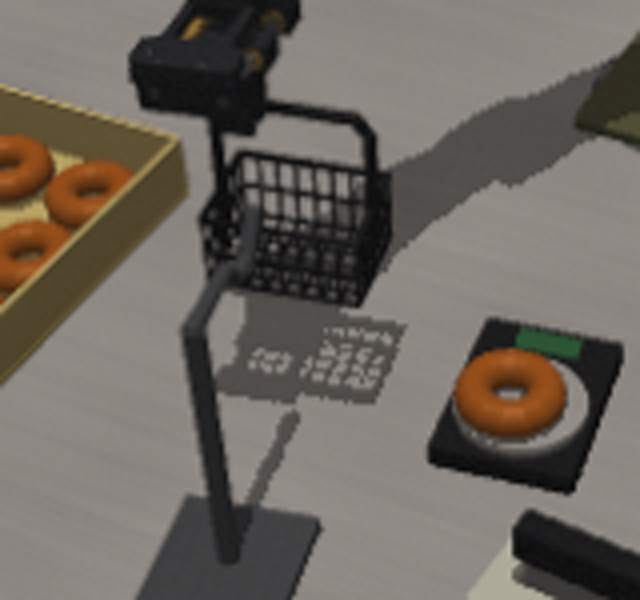

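```bash
cat > m4.py <<'E'
from fit import *
s=r.get_state(); p=s["tool_pos"]; a=np.radians(12.1)
u=np.array([-np.sin(a),np.cos(a)])
for off in(.032,.036):
  c=p[:2]+off*u; P=(c[0],c[1],a); dz=p[2]+.019-.132
  for n,k in((("bar+45"),(0,.045,.132)),("leg+55@.115",(0,.055,.115)),("leg+55@.07",(0,.055,.07)),("leg-55@.1",(0,-.055,.1)),("botR",(-.042,.057,0)),("botF",(.042,.057,0)),("botL",(.042,-.057,0))):
    w=W(P,[k])+[0,0,dz]; print(off,n,((proj("scene",w)[0]-[180,100]+.5)*4-.5).round(0))
S=(.6822,-.1037,a)
for n,k in(("tip",(-.11,0,.222)),("posttop",(0,0,.218)),("dip70",(-.07,0,.2)),("dip92",(-.092,0,.2)),("base",(0,0,.012))): print(n,((proj("scene",W(S,[k]))[0]-[180,100]+.5)*4-.5).round(0))
E
python3 m4.py
```

```text
0.032 bar+45 [352. 114.]
0.032 leg+55@.115 [368. 137.]
0.032 leg+55@.07 [371. 191.]
0.032 leg-55@.1 [215. 134.]
0.032 botR [394. 234.]
0.032 botF [362. 308.]
0.032 botL [207. 284.]
0.036 bar+45 [358. 115.]
0.036 leg+55@.115 [374. 138.]
0.036 leg+55@.07 [377. 192.]
0.036 leg-55@.1 [220. 135.]
0.036 botR [400. 235.]
0.036 botF [368. 308.]
0.036 botL [212. 285.]
tip [251. 215.]
posttop [193. 330.]
dip70 [234. 280.]
dip92 [246. 259.]
base [229. 558.]
```

Observed basket and hook points agree with prediction (leg at 371,150; tip at 250,207), and the basket hangs level. Now I slide it in along the hook.

Emit:
{"fn": "move_arm", "kwargs": {"targets": [[[0,2.5,8,0,0,0,0],[0,2.5,22,0,0,0,0],[0,2.5,38,0,0,0,0],[0,2.5,55,0,0,0,0],[0,2.5,72,0,0,0,0],[0,2.5,89,0,0,0,0],[0,2.5,104,0,0,0,0],[0,2.5,115,0,0,0,0],[0,2.5,119,0,0,0,0],[0,2.5,119,0,0,0,0]]]}}

```text
clock: 15.28
tool_pos: [0.61, -0.1521, 0.2265]
eef_rot: [0.629, 0.778, -0.0, -0.0]
contact_force: [-0.6, -1.1, -2.6]
opening: 0.087
finger_force: 57.5
```

Emit:
{"fn": "move_arm", "kwargs": {"targets": [[[0,0,0,0,0,0,0],[0,0,0,0,0,0,0]]]}}

```text
clock: 15.52
tool_pos: [0.6097, -0.1525, 0.2268]
eef_rot: [0.629, 0.777, -0.0, -0.0]
contact_force: [-0.3, -0.1, -3.2]
opening: 0.086
finger_force: 57.5
```

```bash
python3 tgt.py .081 .033 .192; python3 m4.py | head -7
python3 - <<'E'
from plant import r
import cv2
im=r.snapshot("scene")[...,::-1][110:230,190:320]; a=cv2.resize(im,(650,600),interpolation=cv2.INTER_CUBIC)
cv2.imwrite("pics/t6.png",a)
E
```

```text
[ 0.6099 -0.1529]
t 15.525 pos [ 0.6097 -0.1525  0.2268] q7 0.41 F [-0.3 -0.1 -3.2] open 0.086
shift mm [-0.5  0.2 34.8] turn [-0.  -0.  -0.1]
0.032 bar+45 [301. 222.]
0.032 leg+55@.115 [319. 246.]
0.032 leg+55@.07 [324. 301.]
0.032 leg-55@.1 [155. 240.]
0.032 botR [352. 340.]
0.032 botF [315. 425.]
0.032 botL [149. 398.]
```

View pics/t6.png

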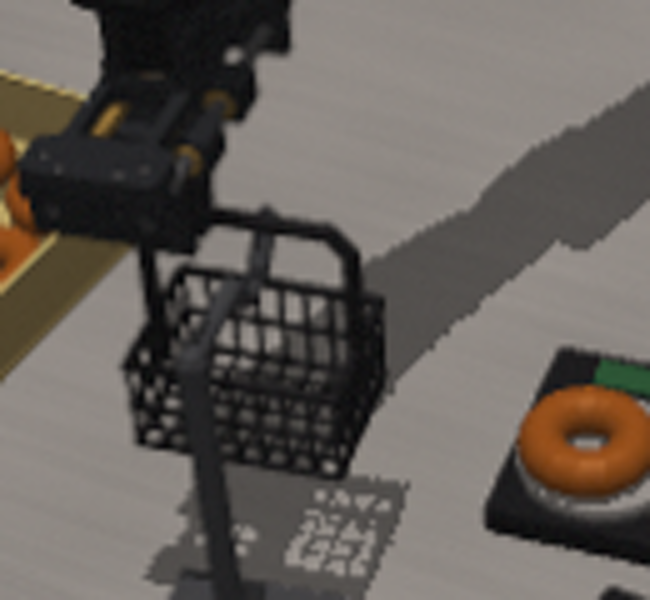

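The hook passes through the arch: legs at x≈150 and 355 px, with the dip at ≈253 px in the middle. Lowering now.

Emit:
{"fn": "move_arm", "kwargs": {"targets": [[[0,0,0,6,0,0,0],[0,0,0,14,0,0,0],[0,0,0,22,0,0,0],[0,0,0,28,0,0,0],[0,0,0,31,0,0,0],[0,0,0,32,0,0,0],[0,0,0,32,0,0,0]]]}}

```text
clock: 16.45
tool_pos: [0.6102, -0.1522, 0.1948]
eef_rot: [0.629, 0.778, 0.0, 0.0]
contact_force: [0.1, 0.4, -1.6]
opening: 0.086
finger_force: 57.4
```

Emit:
{"fn": "move_arm", "kwargs": {"targets": [[[0,0,0,1,0,0,0],[0,0,0,2,0,0,0],[0,0,0,3,0,0,0],[0,0,0,3,0,0,0]]]}}

```text
clock: 16.95
tool_pos: [0.6103, -0.1524, 0.1921]
eef_rot: [0.629, 0.777, 0.0, 0.0]
contact_force: [-0.1, -0.5, 0.8]
opening: 0.09
finger_force: 57.0
```

Emit:
{"fn": "move_arm", "kwargs": {"targets": [[[0,0,0,0.5,0,0,0],[0,0,0,1,0,0,0],[0,0,0,1,0,0,0]]]}}

```text
clock: 17.32
tool_pos: [0.6103, -0.1524, 0.1912]
eef_rot: [0.629, 0.777, 0.0, 0.0]
contact_force: [-0.6, -0.8, 4.1]
opening: 0.087
finger_force: 56.8
```

```bash
python3 - <<'E'
from plant import r
import cv2
im=r.snapshot("scene")[...,::-1][110:230,190:320]; a=cv2.resize(im,(650,600),interpolation=cv2.INTER_CUBIC)
cv2.imwrite("pics/t7.png",a)
s=r.get_state(); print(s["contact_force"],s["moment"],s["tool_pos"])
E
```

```text
[-1.2213572  -0.40307324  4.50323286] [-0.04201221  0.28537142  0.00492148] [ 0.61031756 -0.15241228  0.19113306]
```

View pics/t7.png

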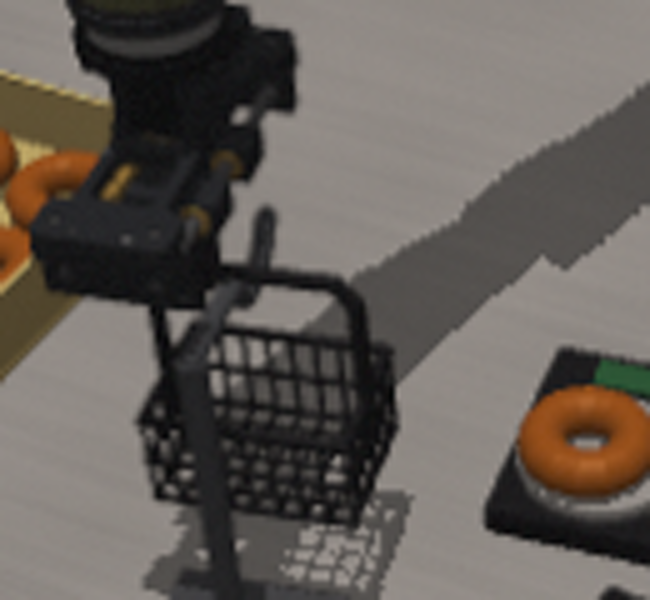

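```bash
sed 's/\[180,100\]+.5)\*4/[190,110]+.5)*5/' m4.py > m5.py; python3 m5.py
```

```text
0.032 bar+45 [332. 284.]
0.032 leg+55@.115 [353. 313.]
0.032 leg+55@.07 [359. 379.]
0.032 leg-55@.1 [153. 305.]
0.032 botR [393. 424.]
0.032 botF [348. 530.]
0.032 botL [145. 496.]
0.036 bar+45 [339. 285.]
0.036 leg+55@.115 [361. 314.]
0.036 leg+55@.07 [366. 380.]
0.036 leg-55@.1 [160. 306.]
0.036 botR [400. 425.]
0.036 botF [355. 531.]
0.036 botL [152. 497.]
tip [264. 218.]
posttop [191. 363.]
dip70 [243. 300.]
dip92 [257. 273.]
base [236. 648.]
```

The bar rests across the hook at about (252,272), mid-handle, with the arm feeling ~4 N up. Releasing, then straight up.

Emit:
{"fn": "move_arm", "kwargs": {"targets": [[[0.5,0,0,0,0,0,0],[0.5,0,0,0,0,0,0],[0.5,0,0,0,0,0,0],[0.5,0,0,0,0,0,0],[0.5,0,0,0,0,0,0],[0.5,0,0,-10,0,0,0],[0.5,0,0,-40,0,0,0],[0.5,0,0,-90,0,0,0],[0.5,0,0,-130,0,0,0],[0.5,0,0,-150,0,0,0]]]}}

```text
clock: 18.62
tool_pos: [0.611, -0.1526, 0.3443]
eef_rot: [0.629, 0.777, 0.001, 0.002]
contact_force: [-0.2, 0.9, -1.2]
opening: 0.495
finger_force: 0.0
```

Emit:
{"fn": "move_arm", "kwargs": {"targets": [[[0.5,0,-60,-20,0,0,0],[0.5,0,-120,-20,0,0,0],[0.5,0,-150,-20,0,0,0],[0.5,0,-150,-20,0,0,0],[0.5,0,-150,-20,0,0,0],[0.5,0,-150,-20,0,0,0],[0.5,0,-150,-20,0,0,0],[0.5,0,-150,-20,0,0,0],[0.5,0,-150,-20,0,0,0],[0.5,0,-150,-20,0,0,0]]]}}

```text
clock: 19.88
tool_pos: [0.4634, -0.1836, 0.3606]
eef_rot: [0.629, 0.778, 0.0, -0.0]
contact_force: [0.1, -0.2, -0.7]
opening: 0.498
finger_force: 0.0
```

```bash
python3 - <<'E'
from plant import r
import cv2
im=r.snapshot("scene")[...,::-1][120:280,190:400]; a=cv2.resize(im,(787,600),interpolation=cv2.INTER_CUBIC)
cv2.imwrite("pics/t8.png",a)
s=r.get_state(); print(s["clock"],s["contact_force"],s["tool_pos"])
E
```

```text
19.925 [0.10237651 1.05655792 0.27421656] [ 0.46337789 -0.18358015  0.36067385]
```

View pics/t8.png

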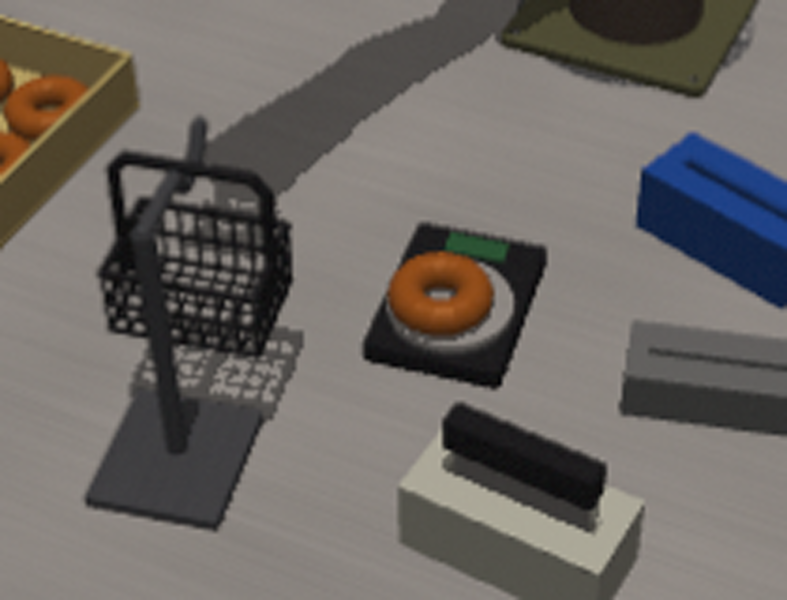

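The basket hangs by mid-bar in the dip (bar from (120,160) to (258,182), close to its slope before release, so level). The scraper is home, and the scale and doughnut are untouched. I'll let it settle, check for motion, then hand in.

Emit:
{"fn": "move_arm", "kwargs": {"targets": [[[0.5,0,0,0,0,0,0],[0.5,0,0,0,0,0,0],[0.5,0,0,0,0,0,0],[0.5,0,0,0,0,0,0],[0.5,0,0,0,0,0,0],[0.5,0,0,0,0,0,0],[0.5,0,0,0,0,0,0],[0.5,0,0,0,0,0,0],[0.5,0,0,0,0,0,0],[0.5,0,0,0,0,0,0]]]}}

```text
clock: 21.18
tool_pos: [0.4634, -0.1836, 0.3607]
eef_rot: [0.629, 0.778, 0.0, -0.0]
contact_force: [0.1, 0.3, -0.4]
opening: 0.499
finger_force: 0.0
```

```bash
python3 - <<'E'
from plant import r
import cv2,numpy as np
f=[r.snapshot("scene")[150:225,210:275].astype(int) for _ in range(8)]
d=[float(abs(g-f[0]).mean().round(2)) for g in f[1:]]; print(d)
if max(d)-min(d)<1: print(r.finish_job())
E
```

```text
[0.96, 0.96, 1.01, 1.02, 1.06, 1.06, 1.07]
the job is handed in; nothing more can be done
None
```

I handed the job in at about 21.6 s: the scraper is at the bottom of the white holder's slot and released, and the basket hangs near level from the middle of its handle in the hook's dip; the scale, doughnut and bottle were never touched.

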